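Release the ratchet shelf stop and push its jaw home

ROBOT

A 6-joint arm with a two-finger parallel gripper is mounted at the origin on the work surface. World frame = base frame: x ahead of the robot, y to its left, z up, the work surface at z = 0. Lengths are in m, angles in rad, forces in N, time in s.
With the tool pointing down it reaches from about 0.375 to 0.9 m from the base axis. Payload 3.1 kg.
Tool frame: the origin (TCP) lies midway between the tips of the shut fingers; the grasp point (between the pads) lies 19 mm behind it; z points along the fingers, y is the line along which they close (so a half turn about z gives the same grasp; the last joint's range is limited). The gripper opens to 85 mm and grips with 20 to 120 N. Pads are 22 mm wide; open, the fingers measure 114 mm over their backs; the gripper's body (76 mm by 85 mm) begins 54 mm behind the grasp point. The pads swing forward as they close: fully open they stand 13 mm farther back than shut.
Start: joints at [0.959, 0.527, 1.433, -0, 1.181, -0.178], TCP at [0.263, 0.567, 0.231] pointing down, gripper open.
Joint ranges: [-3.08, 3.08], [-0.75, 2.2], [0.22, 2.44], [-1.43, 4.57], [0, 2.65], [-2.85, 2.85]. Speed limits (rad/s): [2.79, 2.79, 3.14, 3.14, 3.14, 3.14].

INTERFACE

Orientations are given as a unit quaternion [x, y, z, w].
In Python, from rig import manip, cams gives the robot as it stands. The module is installed in compiled form; this text tells all that it offers.
- The arm moves only by the tool send_rows, never from a script. Its argument "series" is one flat list of numbers, 7 for each row, row after row: the turn, a rotation vector about the tool's x, y, z in degrees, then the shift along the tool's x, y, z in m, then the gripper command: -1 is shut, 1 is fully open, values between are in proportion. A call has exactly 5 rows; each row is the pose to reach, as a shift and turn from the pose commanded when the call began, along the tool's axes at that moment; what a row does not reach only later rows make up. A row lasts 1/12 s, in which the tool goes at most 41.7 mm and 7.16 degrees, less where a joint would pass 70% of its speed; a pose out of reach is approached as far as the arm can. A call with a gripper value outside its range is refused whole. The fingers move at their own pace and stop on an object; the grip force is fixed at half the most. Time passes only in rows, so rows that repeat a pose let the fingers close, or fill a call up. It gives the time, the measured TCP pose, the force, the opening and the grip force at its end, in the units of the state.
- manip.state(): the state, without advancing time (a new reading comes with each control period).
- cams.snapshot(name): name is "scene" or "side" or "wrist"; returns the picture (420x560x3 uint8, blue, green, red); there is no depth.
- cams.calibration(name): a dict with "fx", "fy", "cx", "cy" (pixels), "camera_from_world" (4x4, takes a point from world to camera coordinates); the wrist camera has in their place "hand_eye" (4x4, takes a point from camera to tool coordinates, whose origin is the TCP and whose axes are the flange's). Camera axes: x right, y down, z forward; pixel columns grow to the right and rows downward; lengths in m; the calibration is good to about 2 mm. A picture is of the moment at which its call begins: read the wrist's pose just before it. calibration takes no time and is no camera call.
- manip.sign_off(): hands the job in; it is judged then, once.
Trained networks look in the newest picture that a camera, given by its name, has taken for a name from the list of things; names that differ only in an ending like _2 or _b are one class to them, and where a whole thing is asked for, a point or a joint stands for the part that bears it (a point fixed in the world has none). Each returns a list of dicts, best first, with "confidence" (0 to 1); they miss things now and then, are a little off and sometimes report something else, mostly with a low value. They report only what shows in the picture. A call takes as long as a camera call. They do not tell look-alikes from the thing itself.
- cams.recognise(camera, query): "box" ([left, top, right, bottom] in pixels, round what is visible of it).
- cams.landmark_of(camera, query): "point" ([column, row] in pixels: a listed point, or the origin of a listed thing).
The state is a dict: "t": time; "q": joint angles; "qd": joint speeds; "effort": joint torques, N m; "tcp_pos": TCP position; "tcp_rot": TCP orientation; "wrist_force": force on the tool from outside, world axes, zero at the start; "torque": the same for the moment, N m; "gripper_width": finger opening in m; "grip_force": force on a finger pad.
Only numpy, scipy, OpenCV 4.12 (cv2) and the standard library are available. Lean on these libraries where they do the work, as an engineer would, in place of code of your own. Each camera call takes 0.05 s, during which the arm holds its last target. There are 200 camera calls.

TASK

Open up the shelf stop so that the green treat dispenser can be fetched later: press the red release button on the sliding blue jaw all the way down (it stays down), then push the jaw back along its bar, away from the dispenser, until it is fully home against the black end block. Only press and push, with the fingertips or the outside of the fingers: lift or carry nothing, and leave the dispenser and all the other things standing where they are. Finish with the robot clear of everything.

Things in the scene. Friction and masses are not known exactly. Their poses are not given: they have to be found in the camera images.
- stop_frame: Fixed frame of the ratchet shelf stop; origin on the rack surface. Its toothed steel bar (20 mm wide, top at 40 mm) runs along its own y axis from y = -175 to 185 mm at x = 0. A fixed blue plate (y -160 to -150, x -108 to 16, 66 mm high) closes its -y end, a black end block (44 mm wide, 60 mm high, y 165 to 189) its +y end. Own -x faces roughly the robot (yaw up to 0.45 rad); z up.
- jaw (a joint): How far the jaw has moved from its start along the frame's +y axis (m; 0 at the start, grows as it opens). Locked by the ratchet at first (gives 1 to 3 mm); once released it slides with about 3 N and stays where it is left. Behind its plate, over the bar, is a black carriage (40 mm wide, 58 mm long, top at 60 mm) whose rear end meets the end block when home.
- push_point (a point): Middle of a yellow patch (30 mm wide, 40 mm high) on the jaw's front face, which faces the frame's -y; 35 mm above the surface, moves with the jaw. The jaw is an upright blue plate 12 mm thick, from 3 to 66 mm above the surface, x = -178 to 12 mm in frame axes. This point is at x = -148 mm, clear of the dispenser's side; the space in front of it is free.
- home_mark (a point): Where push_point lies when the jaw is fully home (fixed to the frame, axes parallel to the frame's): 95 mm along +y from the frame's origin. From the start the jaw has to travel about 95 to 145 mm, along +y.
- release (a joint): The red release button: 0 = up (ratchet locked), 0.008 m = fully down (released). Pressed straight down with about 5 N; it has no return spring and stays where it is put.
- release_top (a point): Centre of the top of the red round release button (26 mm across), on the jaw's black carriage, 38 mm behind the middle of the blue plate; 76 mm above the surface when up, 68 mm when down. Moves with the jaw.
- dispenser: Green plastic treat dispenser, round, 72 mm across at its foot, 62 mm above, 96 mm high with a white push button on top; loose, stands in the stop between the fixed plate and the jaw. Origin at the middle of its underside. Leave alone.
- perch_tile: White ceramic perch tile, 100 x 100 x 10 mm, loose, to the robot's right. Origin under its middle. Leave alone.
- cube_a: Maple cube, 40 mm, loose, behind the bar near the dispenser's end. Origin under its middle. Leave alone.
- cube_b: Maple cube, 40 mm, loose, to the robot's right. Origin under its middle. Leave alone.
- acrylic_tube: Clear acrylic tube, 50 mm across, 90 mm high, standing on end, loose, to the robot's left. Origin at the middle of its underside. Leave alone.
- chew_ring: Pink silicone chew ring, 70 mm across, 14 mm high, lying flat behind the bar. Origin at its middle, on the surface. Leave alone.
- feed_cup: Small steel feed bowl, 72 mm across, 50 mm high, loose, to the robot's left. Origin under its middle. Leave alone.
Things that resemble listed ones, but are neither listed nor needed, are in the scene too. Of the things that look like the part that bears jaw, the middle-sized one is meant.

How it is judged:
On the way, in this order (a step that is already met when the one before it is completed fails the run):
1. the red release is pressed fully down (value of joint release above 0.0065 m), for 0.2 s.
2. the jaw is pushed home against the end block (y of push_point in the frame of home_mark above -0.005 m), for 0.2 s.
At the end, for the whole second after the job is handed in: The jaw is home (within 5 mm of the end block) and at rest, the red release is still down (at least 6.5 of 8 mm), the dispenser stands upright, and the dispenser and the other loose things are within 15 mm of where they stood (y of push_point in the frame of home_mark above -0.005 m and value of joint release above 0.0065 m and velocity of joint jaw between -0.01 and 0.01 m/s and angle between dispenser's own z axis and vertical below 0.1 rad and distance of each of dispenser, perch_tile, cube_a, cube_b, acrylic_tube, chew_ring, feed_cup from where it was at the start of the episode below 0.015 m); the robot touches nothing.
It fails at once if the jaw is forced along the bar with the ratchet still locked (over 12 mm) (value of joint jaw above 0.012 m and value of joint release below 0.003 m).
It fails at once if the dispenser is tipped (over 0.25 rad) (angle between dispenser's own z axis and vertical above 0.25 rad).
It fails at once if a bystander is lifted, carried or shoved (over 20 mm) (distance of any of dispenser, perch_tile, cube_a, cube_b, acrylic_tube, chew_ring, feed_cup from where it was at the start of the episode above 0.02 m).
It also fails if it takes over 48 s, if anything falls off the work surface, if the arm or the gripper's body presses on something with over 40 N, if the wrist force passes 120 N, or if a joint passes its speed limit or range.

## Working session

There is one attempt and no reset: what is moved stays moved. The work goes in short steps, Python scripts to look and compute and a tool call to move; the robot and the scene stay as the last step left them, time stands still between calls to the robot, and variables do not carry over. Pictures are saved under pics/ and viewed, at most 10 in all, crops included, and the job is handed in when it is done.

Besides the shell and the picture viewer there is one more tool, called after ">>>" by a JSON object that holds its "name" and its "arguments", one argument or row to a line. send_rows: Moves the arm, as the interface text tells. Its arguments: {"type":"object","properties":{"series":{"type":"array","items":{"type":"number"}}},"required":["series"]}

```bash
mkdir -p pics; python3 - <<'E'
from rig import manip,cams
import cv2,numpy as np
s=manip.state();print({k:np.round(s[k],3) for k in('t','q','tcp_pos','tcp_rot','gripper_width')})
for n in("scene","side"):
    cv2.imwrite(f"pics/{n}0.png",cams.snapshot(n))
    c=cams.calibration(n);print(n,c)
    for q in("release_top","push_point","home_mark","stop_frame","dispenser"):
        print(q,[(np.round(d["point"],1),round(d["confidence"],2)) for d in cams.landmark_of(n,q)])
    print([(np.round(d["box"]),round(d["confidence"],2)) for d in cams.recognise(n,"jaw")])
E
```

```text
{'t': np.float64(0.0), 'q': array([ 0.958,  0.528,  1.434, -0.   ,  1.181, -0.179]), 'tcp_pos': array([0.262, 0.567, 0.23 ]), 'tcp_rot': array([ 0.215,  0.977, -0.001, -0.   ]), 'gripper_width': np.float64(0.086)}
scene {'fx': 422.7031742400653, 'fy': 422.7031742400653, 'cx': 281.90982252366746, 'cy': 207.419665098133, 'camera_from_world': array([[ 7.85798019e-01,  6.18481697e-01, -1.36495161e-03,
        -4.48503244e-01],
       [ 3.98956624e-01, -5.08569298e-01, -7.63014339e-01,
        -2.00678164e-01],
       [-4.72604576e-01,  5.99030600e-01, -6.46380117e-01,
         1.38060011e+00],
       [ 0.00000000e+00,  0.00000000e+00,  0.00000000e+00,
         1.00000000e+00]])}
release_top [(array([192. , 196.6]), 0.63), (array([267.2, 148.7]), 0.6), (array([303. , 209.7]), 0.5)]
push_point [(array([122.5, 192.8]), 0.94), (array([253.8, 194.5]), 0.89), (array([242.4, 146.6]), 0.75)]
home_mark []
stop_frame [(array([302.4, 231.1]), 0.81)]
dispenser [(array([258.8, 236.3]), 0.75)]
[(array([247., 182., 315., 238.]), 0.85), (array([114., 172., 215., 244.]), 0.81), (array([238., 136., 276., 
[... 162 characters left out ...]
, -0.5530839 ,  0.00488561, -0.48186104],
       [-0.42064295, -0.63930129, -0.64370286,  0.29333113],
       [ 0.35914507,  0.53422099, -0.76525993,  1.43169817],
       [ 0.        ,  0.        ,  0.        ,  1.        ]])}
release_top [(array([300.5, 202.4]), 0.57), (array([268.2, 271.5]), 0.56), (array([196.8, 203.7]), 0.41), (array([183.4, 168. ]), 0.25)]
push_point [(array([257.8, 233.4]), 0.94), (array([211.4, 332.3]), 0.84)]
home_mark []
stop_frame [(array([296.4, 219.1]), 0.74)]
dispenser [(array([293.7, 252.6]), 0.84)]
[(array([190., 265., 284., 352.]), 0.86), (array([246., 200., 306., 247.]), 0.84), (array([150., 207., 200., 237.]), 0.64), (array([202., 148., 220., 164.]), 0.43)]
```

View pics/scene0.png

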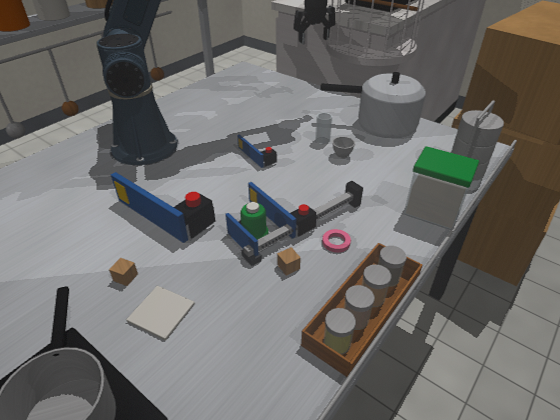

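View pics/side0.png

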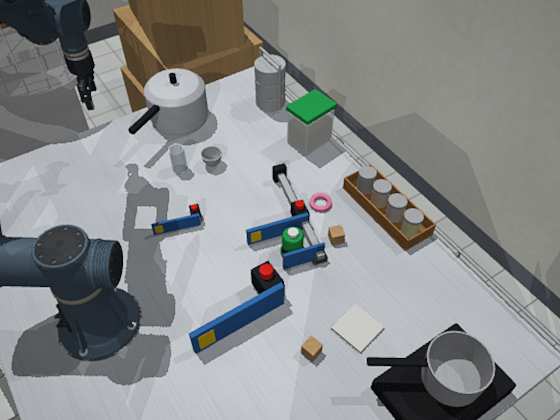

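Candidates for the jaw, by button position:
- Large one: scene (192,197), side (265,271). It stands loose, with no bar.
- Middle one: scene (303,210), side (300,203). It sits on the toothed bar, with the dispenser beside it and the end block at scene (354,193).
- Small one: scene (267,149), side (196,207).

I choose the middle one on the bar. Next I'll check it in a crop and triangulate it.

```bash
cat > h.py <<'E'
import numpy as np,cv2
from rig import manip,cams
def P(n):
    c=cams.calibration(n);K=np.array([[c["fx"],0,c["cx"]],[0,c["fy"],c["cy"]],[0,0,1]])
    return K@c["camera_from_world"][:3]
def tri(a,b):
    X=cv2.triangulatePoints(P("scene"),P("side"),np.array(a,float).reshape(2,1),np.array(b,float).reshape(2,1)).ravel();X=X[:3]/X[3]
    r=[np.linalg.norm((lambda u:u[:2]/u[2])(P(n)@np.r_[X,1])-p) for n,p in(("scene",a),("side",b))]
    return X,r
def onplane(n,p,z):
    M=P(n);H=np.c_[M[:,:2],M[:,2]*z+M[:,3]];u=np.linalg.solve(H,[*p,1]);return u[:2]/u[2]
E
python3 - <<'E'
from h import *
for k,a,b,z in(("rel",(303,209.7),(300.5,202.4),.076),("push",(253.8,194.5),(257.8,233.4),.035),("frame",(302.4,231.1),(296.4,219.1),0),("disp",(258.8,236.3),(293.7,252.6),0)):
    X,r=tri(a,b);print(k,X.round(4),np.round(r,1),"planes",onplane("scene",a,z).round(4),onplane("side",b,z).round(4))
a=cv2.imread("pics/scene0.png")[170:270,220:380];b=cv2.imread("pics/side0.png")[155:275,235:345]
cv2.imwrite("pics/crop.png",np.hstack([cv2.resize(a,(400,500)) if 0 else cv2.resize(a,(480,300),interpolation=2),cv2.resize(b,(275,300),interpolation=2)]))
E
```

```text
rel [ 0.6429 -0.0033  0.0736] [2.2 1.1] planes [ 0.6457 -0.0129] [ 0.6432 -0.001 ]
push [ 0.4874 -0.0116  0.0464] [0.8 0.5] planes [ 0.4784 -0.004 ] [ 0.4923 -0.0023]
frame [ 0.6369  0.0058 -0.0091] [1.8 0.9] planes [ 0.6432 -0.0081] [0.6337 0.0032]
disp [ 0.5615 -0.0868 -0.0115] [1.6 0.8] planes [ 0.5685 -0.0907] [ 0.5557 -0.0962]
```

View pics/crop.png

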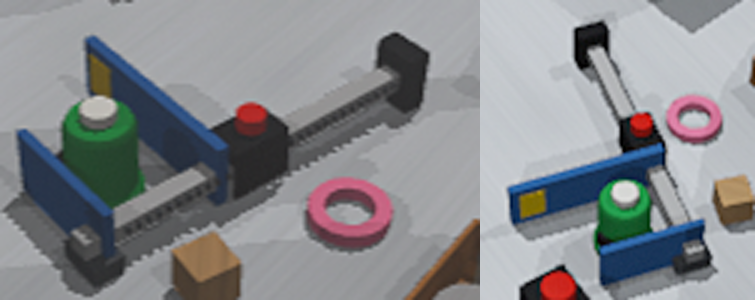

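The crop confirms it: the blue plate and carriage with the red button ride on the toothed bar, button at scene (304,207), patch at (253,195). Next I fit the frame pose from several corners.

```bash
cat > fit.py <<'E'
from h import *
from scipy.optimize import least_squares
J='j'
obs=[("scene",(304,207),(0,'j',44,76)),("side",(299.8,203.2),(0,'j',44,76)),
("scene",(253.5,194.8),(-148,'j',0,35)),("side",(256.5,235),(-148,'j',0,35)),
("scene",(294,220),(12,'j',0,66)),("scene",(294,236.7),(12,'j',0,3)),
("side",(246.6,231),(-178,'j',0,66)),("side",(249,243.8),(-178,'j',0,3)),
("scene",(227.3,214),(-108,'k',-160,66)),("scene",(256,240.7),(16,'k',-160,66)),
("side",(283,253),(-108,'k',-160,66)),("side",(324.6,243.8),(16,'k',-160,66)),
("scene",(355.5,189),(22,'k',165,60)),("scene",(362.7,185.7),(22,'k',189,60)),
("side",(273.8,166.2),(-22,'k',189,60)),("side",(285,164.2),(22,'k',189,60))]
Ps={n:P(n) for n in("scene","side")}
def W(p,m):
    x,y0,a,j=p;fx=m[0]/1e3;fy=m[2]/1e3+(j if m[1]=='j' else 0)
    return np.array([x+fx*np.cos(a)-fy*np.sin(a),y0+fx*np.sin(a)+fy*np.cos(a),m[3]/1e3])
def res(p):
    r=[]
    for n,u,m in obs:
        v=Ps[n]@np.r_[W(p,m),1];r+=list(v[:2]/v[2]-u)
    return np.array(r)
s=least_squares(res,[.64,0,-.2,-.03],loss="soft_l1");p=s.x
if __name__=="__main__":
    print("x,y,yaw,jaw front y",p.round(4));print(res(p).reshape(-1,2).round(1).tolist())
    print("sd",np.sqrt(np.diag(np.linalg.inv(s.jac.T@s.jac))).round(4))
    for k,m in(("rel",(0,'j',44,76)),("push",(-148,'j',0,35)),("home",(-148,'k',95,35))):print(k,W(p,m).round(4))
E
python3 fit.py; python3 -c "
from rig import cams;print(cams.calibration('wrist'))"
```

```text
x,y,yaw,jaw front y [ 0.6407  0.0015 -0.2375 -0.0446]
[[0.6, -1.0], [-0.4, -0.8], [1.8, 1.4], [0.4, 0.4], [-0.3, -0.9], [-0.7, 1.3], [-0.0, 0.6], [-1.4, 0.9], [-1.7, -1.2], [-0.8, 0.5], [0.6, 3.0], [0.6, -0.1], [2.6, 0.6], [1.8, 0.5], [-2.5, -1.1], [-0.7, -2.4]]
sd [0.0013 0.0019 0.0086 0.0026]
rel [0.6406 0.0009 0.076 ]
push [ 0.4864 -0.007   0.035 ]
home [0.5192 0.1287 0.035 ]
{'fx': 335.776569855496, 'fy': 335.776569855496, 'cx': 285.23036652854717, 'cy': 211.62912913232503, 'hand_eye': array([[-2.87337269e-04, -9.64761112e-01, -2.63127183e-01,
         6.63328939e-02],
       [ 9.99999951e-01, -3.09059094e-04,  4.11623775e-05,
         2.37009589e-04],
       [-1.21033710e-04, -2.63127159e-01,  9.64761154e-01,
        -1.43027481e-01],
       [ 0.00000000e+00,  0.00000000e+00,  0.00000000e+00,
         1.00000000e+00]])}
```

>>> {"name": "send_rows", "arguments": {
  "series": [0, 0, 0, -0.034, -0.0208, 0, -1, 0, 0, 0, -0.068, -0.0416, 0, -1, 0, 0, 0, -0.102, -0.0624, 0, -1, 0, 0, 0, -0.136, -0.0832, 0, -1, 0, 0, 0, -0.17, -0.104, 0, -1]
}}

```text
t: 1.12
tcp_pos: [0.3739, 0.3999, 0.2315]
tcp_rot: [0.215, 0.977, 0.0, 0.0]
wrist_force: [0.6, -0.7, -0.2]
gripper_width: 0.0254
grip_force: 0.0
```

>>> {"name": "send_rows", "arguments": {
  "series": [0, 0, 0, -0.034, -0.0208, 0, -1, 0, 0, 0, -0.068, -0.0416, 0, -1, 0, 0, 0, -0.102, -0.0624, 0, -1, 0, 0, 0, -0.136, -0.0832, 0, -1, 0, 0, 0, -0.17, -0.104, 0, -1]
}}

```text
t: 1.53
tcp_pos: [0.4846, 0.2337, 0.2316]
tcp_rot: [0.215, 0.977, 0.0, 0.0]
wrist_force: [0.4, 0.4, -0.7]
gripper_width: -0.0
grip_force: 0.0
```

>>> {"name": "send_rows", "arguments": {
  "series": [0, 0, -2.24, -0.034, -0.0208, 0.01, -1, 0, 0, -4.48, -0.068, -0.0416, 0.02, -1, 0, 0, -6.72, -0.102, -0.0624, 0.03, -1, 0, 0, -8.96, -0.136, -0.0832, 0.04, -1, 0, 0, -11.2, -0.17, -0.104, 0.05, -1]
}}

```text
t: 1.95
tcp_pos: [0.5952, 0.0678, 0.181]
tcp_rot: [0.118, 0.993, 0.0, 0.0]
wrist_force: [1.0, 0.0, -0.2]
gripper_width: -0.0002
grip_force: 0.0
```

```bash
cat > wr.py <<'E'
from h import *
from scipy.spatial.transform import Rotation as R
def snap(f=None):
    s=manip.state();im=cams.snapshot("wrist")
    if f:cv2.imwrite(f,im)
    return s,im
def ray(s,p,z):
    c=cams.calibration("wrist");H=c["hand_eye"];Rt=R.from_quat(s["tcp_rot"]).as_matrix()
    d=Rt@H[:3,:3]@[(p[0]-c["cx"])/c["fx"],(p[1]-c["cy"])/c["fy"],1];o=Rt@H[:3,3]+s["tcp_pos"]
    return o+d*(z-o[2])/d[2]
def go(s,t):return (R.from_quat(s["tcp_rot"]).inv().apply(np.array(t)-s["tcp_pos"])).round(4)
E
python3 - <<'E'
from wr import *
s,im=snap("pics/w1.png");print(s["t"],s["q"].round(3))
for q,z in(("release_top",.076),("push_point",.035)):
    for d in cams.landmark_of("wrist",q):print(q,np.round(d["point"],1),round(d["confidence"],2),ray(s,d["point"],z).round(4))
print(go(s,[.6406,.001,.1]))
E
```

```text
1.95 [-0.073  0.553  1.55   0.     1.039 -1.407]
release_top [218.3 279.8] 0.94 [0.6396 0.0015 0.076 ]
push_point [161.6  90.5] 0.68 [ 0.4848 -0.0086  0.035 ]
[-0.0597 -0.0543  0.0811]
```

View pics/w1.png

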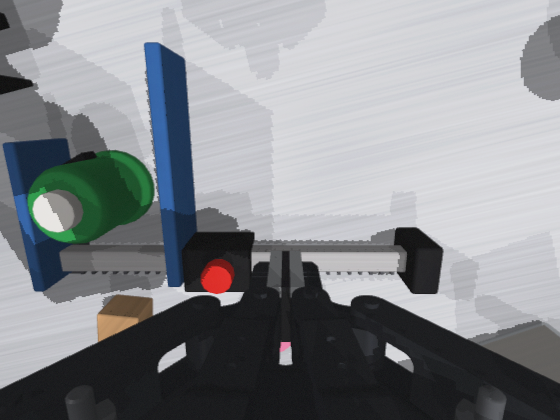

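The wrist view shows the red button at (218,278), giving (0.640, 0.001), which agrees with the fit. The bar lies parallel to the image rows, so the yaw is right too. I'll move above the button.

>>> {"name": "send_rows", "arguments": {
  "series": [0, 0, 0, -0.015, -0.0135, 0.005, -1, 0, 0, 0, -0.03, -0.027, 0.015, -1, 0, 0, 0, -0.045, -0.0405, 0.035, -1, 0, 0, 0, -0.059, -0.054, 0.06, -1, 0, 0, 0, -0.059, -0.054, 0.08, -1]
}}

```text
t: 2.52
tcp_pos: [0.6411, 0.0013, 0.101]
tcp_rot: [0.12, 0.993, -0.0, 0.002]
wrist_force: [0.4, 0.8, -0.4]
gripper_width: 0.0002
grip_force: 0.0
```

>>> {"name": "send_rows", "arguments": {
  "series": [0, 0, 0, 0, 0, 0.005, -1, 0, 0, 0, 0, 0, 0.01, -1, 0, 0, 0, 0, 0, 0.015, -1, 0, 0, 0, 0, 0, 0.02, -1, 0, 0, 0, 0, 0, 0.024, -1]
}}

```text
t: 2.93
tcp_pos: [0.6392, 0.0041, 0.0781]
tcp_rot: [0.118, 0.993, -0.0, 0.001]
wrist_force: [0.9, -0.7, -1.0]
gripper_width: 0.0
grip_force: 0.0
```

>>> {"name": "send_rows", "arguments": {
  "series": [0, 0, 0, 0, 0, 0.002, -1, 0, 0, 0, 0, 0, 0.004, -1, 0, 0, 0, 0, 0, 0.006, -1, 0, 0, 0, 0, 0, 0.007, -1, 0, 0, 0, 0, 0, 0.007, -1]
}}

```text
t: 3.35
tcp_pos: [0.639, 0.0036, 0.0706]
tcp_rot: [0.119, 0.993, 0.0, 0.0]
wrist_force: [-1.2, 1.2, 1.9]
gripper_width: -0.0003
grip_force: 1.1
```

>>> {"name": "send_rows", "arguments": {
  "series": [0, 0, 0, 0, 0, 0.001, -1, 0, 0, 0, 0, 0, 0.002, -1, 0, 0, 0, 0, 0, 0.003, -1, 0, 0, 0, 0, 0, 0.004, -1, 0, 0, 0, 0, 0, 0.004, -1]
}}

```text
t: 3.77
tcp_pos: [0.6391, 0.0034, 0.068]
tcp_rot: [0.119, 0.993, 0.0, 0.0]
wrist_force: [-2.7, 2.5, 10.9]
gripper_width: -0.0002
grip_force: 5.9
```

>>> {"name": "send_rows", "arguments": {
  "series": [0, 0, 0, 0, 0, 0.001, -1, 0, 0, 0, 0, 0, 0.002, -1, 0, 0, 0, 0, 0, 0.002, -1, 0, 0, 0, 0, 0, 0.002, -1, 0, 0, 0, 0, 0, 0.002, -1]
}}

```text
t: 4.18
tcp_pos: [0.6392, 0.0034, 0.0679]
tcp_rot: [0.119, 0.993, 0.0, 0.001]
wrist_force: [-4.9, 2.4, 21.3]
gripper_width: 0.0002
grip_force: 10.5
```

Bottomed at z = 0.068, with the force rising to 21 N, so the button is down. I'll lift off and check the clearance to the large look-alike.

>>> {"name": "send_rows", "arguments": {
  "series": [0, 0, 0, 0, 0, -0.01, -1, 0, 0, 0, 0, 0, -0.03, -1, 0, 0, 0, 0, 0, -0.06, -1, 0, 0, 0, 0, 0, -0.09, -1, 0, 0, 0, 0, 0, -0.12, -1]
}}

```text
t: 4.6
tcp_pos: [0.6386, 0.0025, 0.1847]
tcp_rot: [0.119, 0.993, -0.001, -0.0]
wrist_force: [0.1, -0.4, -0.2]
gripper_width: -0.0001
grip_force: 0.0
```

```bash
python3 - <<'E'
from wr import *
from fit import p,W
print("big rel",tri((193,196.6),(266,269)),"big patch",tri((122,191),(208,340)))
for k,a,b in(("big near top",(112,175),(190,334)),("big far top",(187,209),(284,288))):print(k,tri(a,b))
s,im=snap()
for q,z in(("release_top",.068),("push_point",.035)):
    for d in cams.landmark_of("wrist",q):print(q,np.round(d["point"],1),round(d["confidence"],2),ray(s,d["point"],z).round(4))
print(s["t"],s["tcp_pos"].round(4),go(s,[.475,-.052,.12]), "disp",tri((253,205),(292,233)))
E
```

```text
big rel (array([ 0.42293427, -0.15827989,  0.09914327]), [np.float64(0.4943882629326283), np.float64(0.27719713827191983)]) big patch (array([ 0.20713011, -0.22470448,  0.04823373]), [np.float64(1.363927655968945), np.float64(0.886725505656729)])
big near top (array([ 0.17160302, -0.21231457,  0.08661282]), [np.float64(2.2515306538149944), np.float64(1.5047956461756973)])
big far top (array([ 0.43897557, -0.21163307,  0.08398647]), [np.float64(7.900020860994596), np.float64(4.324105994922088)])
release_top [281.4 208.5] 0.85 [ 0.6397 -0.0008  0.068 ]
push_point [223.1  12.3] 0.94 [ 0.4841 -0.0096  0.035 ]
4.6 [0.6386 0.0025 0.1847] [ 0.1461 -0.0915  0.065 ] disp (array([ 0.55184576, -0.08932397,  0.09045017]), [np.float64(0.887606942311258), np.float64(0.4607192985343946)])
```

The big carriage stays about 50 mm clear, and the jaw hasn't moved. I'll go to 33 mm in front of the patch and descend to z = 0.035.

>>> {"name": "send_rows", "arguments": {
  "series": [0, 0, 0, 0.03, -0.0165, 0, -1, 0, 0, 0, 0.06, -0.033, 0, -1, 0, 0, 0, 0.09, -0.05, 0, -1, 0, 0, 0, 0.12, -0.066, 0, -1, 0, 0, 0, 0.146, -0.081, 0, -1]
}}

```text
t: 5.17
tcp_pos: [0.4744, -0.041, 0.1827]
tcp_rot: [0.119, 0.993, 0.0, -0.002]
wrist_force: [-0.2, 0.1, -0.4]
gripper_width: -0.0002
grip_force: 0.0
```

>>> {"name": "send_rows", "arguments": {
  "series": [0, 0, 0, 0, 0, 0.01, -1, 0, 0, 0, 0, 0, 0.03, -1, 0, 0, 0, 0, 0, 0.055, -1, 0, 0, 0, 0, 0, 0.075, -1, 0, 0, 0, 0, 0, 0.085, -1]
}}

```text
t: 5.58
tcp_pos: [0.4755, -0.0408, 0.0961]
tcp_rot: [0.119, 0.993, 0.0, -0.003]
wrist_force: [0.2, -0.2, 0.6]
gripper_width: 0.0001
grip_force: 0.0
```

```bash
python3 - <<'E'
from wr import *
s,im=snap("pics/w2.png")
for q,z in(("push_point",.035),("release_top",.068)):
    for d in cams.landmark_of("wrist",q):print(q,np.round(d["point"],1),round(d["confidence"],2),ray(s,d["point"],z).round(4),go(s,ray(s,d["point"],z)))
print(s["t"],s["tcp_pos"].round(4),s["q"].round(3))
E
```

```text
push_point [337.9 228.5] 0.82 [ 0.4837 -0.008   0.035 ] [-0.0006  0.0339  0.0611]
5.5833 [ 0.4755 -0.0408  0.0961] [-3.200e-01  5.630e-01  1.913e+00 -1.000e-03  6.710e-01 -1.652e+00]
```

View pics/w2.png

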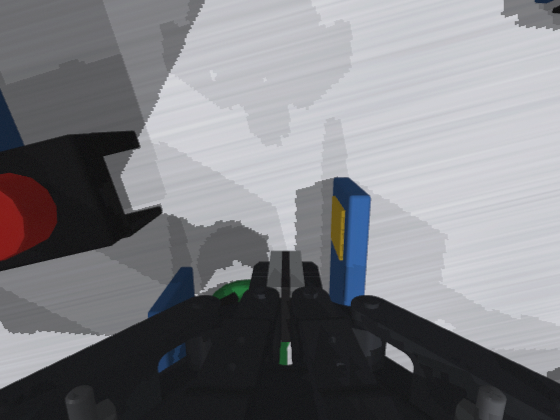

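The shut fingers stand free of the plate. The patch is at (338,228), 34 mm ahead in tool +y, and the dispenser is off to the side. I'll descend and push.

>>> {"name": "send_rows", "arguments": {
  "series": [0, 0, 0, 0, 0, 0.015, -1, 0, 0, 0, 0, 0, 0.03, -1, 0, 0, 0, 0, 0, 0.045, -1, 0, 0, 0, 0, 0, 0.058, -1, 0, 0, 0, 0, 0, 0.058, -1]
}}

```text
t: 6.15
tcp_pos: [0.477, -0.0409, 0.04]
tcp_rot: [0.119, 0.993, 0.0, -0.001]
wrist_force: [0.1, 0.6, -0.6]
gripper_width: -0.0
grip_force: 0.0
```

>>> {"name": "send_rows", "arguments": {
  "series": [0, 0, 0, 0, 0.005, 0, -1, 0, 0, 0, 0, 0.01, 0, -1, 0, 0, 0, 0, 0.015, 0, -1, 0, 0, 0, 0, 0.02, 0, -1, 0, 0, 0, 0, 0.025, 0, -1]
}}

```text
t: 6.57
tcp_pos: [0.4845, -0.0166, 0.0422]
tcp_rot: [0.118, 0.993, -0.001, 0.001]
wrist_force: [-1.0, -3.6, 2.9]
gripper_width: -0.0003
grip_force: 2.0
```

>>> {"name": "send_rows", "arguments": {
  "series": [0, 0, 0, 0, 0.004, 0, -1, 0, 0, 0, 0, 0.008, 0, -1, 0, 0, 0, 0, 0.012, 0, -1, 0, 0, 0, 0, 0.016, 0, -1, 0, 0, 0, 0, 0.02, 0, -1]
}}

```text
t: 6.98
tcp_pos: [0.489, 0.0029, 0.0415]
tcp_rot: [0.119, 0.993, -0.0, 0.0]
wrist_force: [0.2, -3.6, 1.7]
gripper_width: -0.0002
grip_force: 1.9
```

>>> {"name": "send_rows", "arguments": {
  "series": [0, 0, 0, 0, 0.008, 0, -1, 0, 0, 0, 0, 0.016, 0, -1, 0, 0, 0, 0, 0.024, 0, -1, 0, 0, 0, 0, 0.032, 0, -1, 0, 0, 0, 0, 0.04, 0, -1]
}}

```text
t: 7.4
tcp_pos: [0.4986, 0.0423, 0.0414]
tcp_rot: [0.119, 0.993, -0.0, 0.0]
wrist_force: [0.8, -4.8, 3.7]
gripper_width: -0.0004
grip_force: 2.3
```

>>> {"name": "send_rows", "arguments": {
  "series": [0, 0, 0, 0, 0.008, 0, -1, 0, 0, 0, 0, 0.016, 0, -1, 0, 0, 0, 0, 0.024, 0, -1, 0, 0, 0, 0, 0.032, 0, -1, 0, 0, 0, 0, 0.04, 0, -1]
}}

```text
t: 7.82
tcp_pos: [0.5079, 0.0812, 0.0413]
tcp_rot: [0.119, 0.993, -0.0, 0.0]
wrist_force: [1.4, -4.6, 2.1]
gripper_width: 0.0
grip_force: 2.2
```

>>> {"name": "send_rows", "arguments": {
  "series": [0, 0, 0, 0, 0.004, 0, -1, 0, 0, 0, 0, 0.008, 0, -1, 0, 0, 0, 0, 0.012, 0, -1, 0, 0, 0, 0, 0.016, 0, -1, 0, 0, 0, 0, 0.02, 0, -1]
}}

```text
t: 8.23
tcp_pos: [0.5119, 0.1001, 0.0412]
tcp_rot: [0.119, 0.993, -0.0, -0.0]
wrist_force: [1.4, -4.0, 1.1]
gripper_width: -0.0
grip_force: 1.9
```

>>> {"name": "send_rows", "arguments": {
  "series": [0, 0, 0, 0, 0.002, 0, -1, 0, 0, 0, 0, 0.004, 0, -1, 0, 0, 0, 0, 0.006, 0, -1, 0, 0, 0, 0, 0.008, 0, -1, 0, 0, 0, 0, 0.01, 0, -1]
}}

```text
t: 8.65
tcp_pos: [0.5142, 0.1097, 0.0412]
tcp_rot: [0.119, 0.993, -0.0, -0.0]
wrist_force: [1.6, -4.3, -0.7]
gripper_width: -0.0
grip_force: 1.7
```

>>> {"name": "send_rows", "arguments": {
  "series": [0, 0, 0, 0, 0.001, 0, -1, 0, 0, 0, 0, 0.002, 0, -1, 0, 0, 0, 0, 0.003, 0, -1, 0, 0, 0, 0, 0.004, 0, -1, 0, 0, 0, 0, 0.005, 0, -1]
}}

```text
t: 9.07
tcp_pos: [0.5154, 0.1145, 0.0412]
tcp_rot: [0.119, 0.993, -0.0, -0.0]
wrist_force: [0.7, -7.2, -1.7]
gripper_width: -0.0
grip_force: 3.6
```

Force is starting to rise; a little more.

>>> {"name": "send_rows", "arguments": {
  "series": [0, 0, 0, 0, 0.001, 0, -1, 0, 0, 0, 0, 0.002, 0, -1, 0, 0, 0, 0, 0.003, 0, -1, 0, 0, 0, 0, 0.004, 0, -1, 0, 0, 0, 0, 0.004, 0, -1]
}}

```text
t: 9.48
tcp_pos: [0.5154, 0.1147, 0.0412]
tcp_rot: [0.117, 0.993, -0.003, -0.001]
wrist_force: [-1.0, -19.9, 0.6]
gripper_width: -0.0002
grip_force: 9.9
```

It's stopped hard at home (20 N). I'll back off, rise and check.

>>> {"name": "send_rows", "arguments": {
  "series": [0, 0, 0, 0, -0.004, 0, -1, 0, 0, 0, 0, -0.01, 0, -1, 0, 0, 0, 0, -0.02, 0, -1, 0, 0, 0, 0, -0.03, 0, -1, 0, 0, 0, 0, -0.034, 0, -1]
}}

```text
t: 9.9
tcp_pos: [0.5077, 0.0844, 0.0413]
tcp_rot: [0.119, 0.993, 0.0, -0.001]
wrist_force: [-0.3, -0.2, -0.6]
gripper_width: 0.0002
grip_force: 0.0
```

>>> {"name": "send_rows", "arguments": {
  "series": [0, 0, 0, 0, 0, -0.02, -1, 0, 0, 0, 0, 0, -0.05, -1, 0, 0, 0, 0, 0, -0.085, -1, 0, 0, 0, 0, 0, -0.12, -1, 0, 0, 0, 0, 0, -0.16, -1]
}}

```text
t: 10.32
tcp_pos: [0.5071, 0.0852, 0.202]
tcp_rot: [0.119, 0.993, 0.0, -0.002]
wrist_force: [0.9, -0.1, 0.1]
gripper_width: 0.0001
grip_force: 0.0
```

```bash
python3 - <<'E'
from wr import *
from fit import p,W
cv2.imwrite("pics/scene1.png",cv2.resize(cams.snapshot("scene")[120:330,80:440],(800,467)));cv2.imwrite("pics/side1.png",cv2.resize(cams.snapshot("side")[130:370,140:500],(800,533)))
s,im=snap()
a=p[2];h=W(p,(-148,'k',95,35))
for q,z in(("push_point",.035),("release_top",.068)):
    for d in cams.landmark_of("wrist",q):
        X=ray(s,d["point"],z);print(q,round(d["confidence"],2),X.round(4),"frame y",round((-np.sin(a)*(X[0]-p[0])+np.cos(a)*(X[1]-p[1])),4))
old={"scene":cv2.imread("pics/scene0.png"),"side":cv2.imread("pics/side0.png")}
print(s["t"],s["tcp_pos"].round(3),"home",h.round(4))
E
```

```text
push_point 0.9 [0.5166 0.1299 0.035 ] frame y 0.0956
release_top 0.62 [0.3843 0.175  0.068 ] frame y 0.1083
10.4167 [0.513 0.085 0.207] home [0.5192 0.1287 0.035 ]
```

View pics/side1.png

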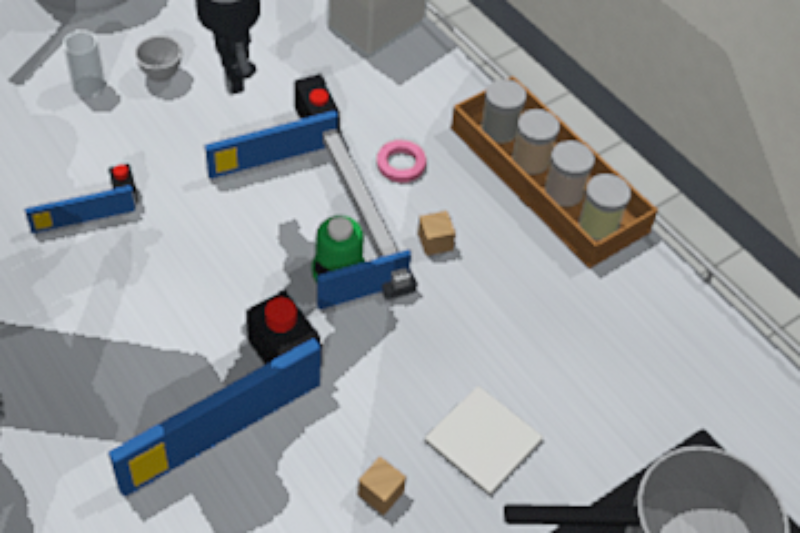

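View pics/scene1.png

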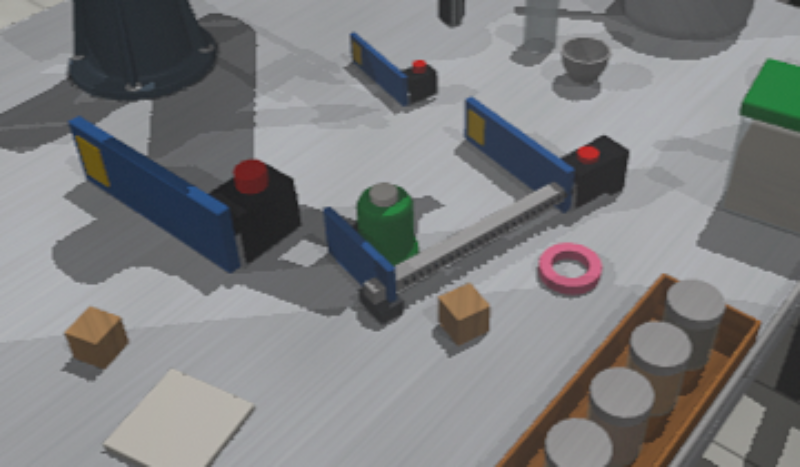

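Both pictures show the carriage against the end block and the button low (side crop 318,97). The dispenser is unmoved at (338,230), and the arm is clear at z = 0.2. Push_point measures y = 95.6 mm against a home of 95 mm. Handing in.

```bash
python3 -c "
from rig import manip;print(manip.sign_off())"
```

```text
the job is handed in; nothing more can be done
None
```

The job is handed in: the release button was pressed to its stop, the jaw was pushed home against the end block, the dispenser stood unmoved, and the arm finished clear at z ≈ 0.2 m; no verdict was returned.

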